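# Lock the injector fixture

## Task

Lock the injector into the bench fixture: push the round black knob along the long leg of its L-shaped slot up to the corner, so that the jaw closes on the injector, then push it round the corner and along the short leg fully home to the end. Only push the knob, do not pull it up out of the slot, and leave the loose things on the bench where they are.

Things in the scene. Friction and masses are not known exactly. Their poses are not given: they have to be found in the camera images.
- fixture: fixed clamping fixture; origin on the bench under the slotted cover's middle; z up, y along the slot's long leg to the clamped injector, x along the short leg from corner to end. Base plate x -90..90, y -115..170 mm, 12 mm thick; flat aluminium cover x -60..60, y -100..40 mm, top 60 mm up. The injector lies fixed along x at y = 135 mm, 48 mm high. Only the knob rises above the cover
- knob_top (a point): centre of the top of the black knob, 108 mm above the bench. The knob is an upright cylinder 32 mm across, underside 62 mm up (2 mm over the cover); a 13 mm steel pin under it rides in the slot. It slides only: no turning or tilting, stays where left, takes about 3 to 6 N to push along either leg
- slot_corner (a point): the corner of the 16 mm wide L slot, on its centre lines, at the cover's top (60 mm up), at fixture x -25, y 20 mm. The long leg runs from here 80 mm along the fixture's -y, the short leg 50 mm along its +x. The knob's pin centre is here when jaw = 0.08 and cross = 0
- slot_end (a point): the end of the short leg, at fixture x 25, y 20 mm, at the cover's top (60 mm up): where the pin's centre is when fully home
- jaw (a joint): travel of the jaw and knob along the long leg, m: 0 at the open end, 0.08 at the corner (a hard stop), growing along the fixture's y. Starts somewhere between 0 and 0.02
- cross (a joint): travel of the knob along the short leg, m: 0 at the corner, 0.05 at the end of the short leg (a hard stop), growing along the fixture's x. The slot lets it move only while the jaw is within about 1.5 mm of the corner stop
- lift (a joint): how far the knob is pulled up, m: 0 when seated as it should be; a spring holds it down with about 17 N
- spare_injector: a spare injector like the clamped one (180 mm long, 28 mm thick) lying on the bench beyond the fixture; origin under its middle, its x axis along it; to be left alone
- nozzle: a small loose steel nozzle, 18 mm across and 42 mm tall, standing on the fixture's base plate; origin at its foot; to be left alone
- socket: a steel socket, 26 mm across, 55 mm tall, standing on the bench; origin at its foot; to be left alone
- union_nut: a brass ring nut, 30 mm across, 20 mm high, lying on the bench; origin at its foot; to be left alone
- wrench: a 170 mm steel wrench lying flat on the bench; origin under its middle; to be left alone
- oil_bottle: a white closed bottle, 48 mm across, 120 mm tall, standing on the bench; origin at its foot; to be left alone
- tray: an open steel tray 140 x 90 x 28 mm on the bench; origin under its middle; to be left alone

How it is judged:
On the way, in this order (a step that is already met when the one before it is completed fails the run):
1. the knob has been pushed along the long leg to the corner (value of joint jaw above 0.074 m), for 0.1 s.
2. the knob has been pushed along the short leg to its end (value of joint jaw above 0.074 m and value of joint cross above 0.044 m and value of joint lift below 0.003 m), for 0.2 s.
At the end, for the whole second after the job is handed in: the jaw is within 6 mm of the corner stop, the knob within 6 mm of the end of the short leg and seated (raised less than 3 mm), and the loose things are at rest (all of step 2 and linear speed of each of spare_injector, nozzle, socket, union_nut, wrench, oil_bottle, tray below 0.02 m/s); the robot touches nothing.
It fails at once if the knob is pulled up out of the slot (raised by more than 6 mm) (value of joint lift above 0.006 m).
It fails at once if a loose thing on the bench is shifted or lifted by more than 25 mm (distance of any of spare_injector, nozzle, socket, union_nut, wrench, oil_bottle, tray from where it was at the start of the episode above 0.025 m).
It fails at once if a standing thing is tipped over (angle between any of nozzle, socket, oil_bottle's own z axis and vertical above 0.6 rad).
It also fails if it takes over 48 s, if anything falls off the work surface, if the arm or the gripper's body presses on something with over 40 N, if the wrist force passes 120 N, or if a joint passes its speed limit or range.

## Robot

A 6-joint arm with a two-finger parallel gripper is mounted at the origin on the work surface. World frame = base frame: x ahead of the robot, y to its left, z up, the work surface at z = 0. Lengths are in m, angles in rad, forces in N, time in s.
With the tool pointing down it reaches from about 0.35 to 0.975 m from the base axis. Payload 4.9 kg.
Tool frame: the origin (TCP) lies on the centre line of the jaws, within the pads' length; the fingertips stand ctrl.nose_length ahead of it and the grasp point (between the pads) lies 2 mm behind it (ctrl.nose_length is the distance from the TCP to the fingertips, in m); z points along the fingers, y is the direction in which the jaws open and shut (so a half turn about z gives the same grasp; the last joint's range is limited). The gripper opens to 85 mm and grips with 20 to 120 N. Pads are 22 mm wide; open, the fingers measure 114 mm over their backs; the gripper's body (76 mm by 85 mm) begins 54 mm behind the grasp point. The pads swing forward as they close: fully open they stand 13 mm farther back than shut.
Start: joints at [-0.119, 0.053, 1.613, -0, 1.476, -0.119], TCP at [0.625, 0, 0.215] pointing down, gripper open.
Joint ranges: [-3.01, 3.01], [-1.01, 2.22], [0.06, 2.58], [-1.02, 4.17], [0.09, 2.62], [-3.14, 3.14]. Speed limits (rad/s): [2.57, 2.57, 3.14, 3.14, 3.14, 3.14].

## Interface

Orientations are given as a rotation vector (axis times angle).
In Python, from station import sensors, get_image, order, ctrl gives the robot as it stands.
- The arm moves only by the tool move_arm, never from a script. Its argument "increments" is a list of rows, each a list of 5 numbers: the shift along the tool's x, y, z in cm, then the turn about the tool's z in degrees, then the finger opening in cm, from 0 to 8.54. In form: [[dx, dy, dz, twist, gripper], ...]. A call has 1 to 5 rows; each row is the pose to reach, as a shift and turn from the pose commanded when the call began, along the tool's axes at that moment; what a row does not reach only later rows make up. A row lasts 1/8 s, in which the tool goes at most 62.5 mm and 10.7 degrees, less where a joint would pass 70% of its speed; a pose out of reach is approached as far as the arm can. A call with a gripper value outside its range is refused whole. The fingers move at their own pace and stop on an object; "newtons" is the grip in N (left out, the last holds). Time passes only in rows, so rows that repeat a pose let the fingers close. It gives the time, the measured TCP pose, the force and the opening at its end, in the units of the state.
- sensors.get_obs(): the state, without advancing time (a new reading comes with each control period).
- get_image(name): name is "scene" or "side" or "wrist"; returns a dict with "image" (420x560x3 uint8, red, green, blue), "K" (3x3 intrinsics, pixels), "R" (3x3) and "t" (3): a world point X has camera coordinates R X + t. Camera axes: x right, y down, z forward; pixel columns grow to the right and rows downward; lengths in m; the calibration is good to about 2 mm. A picture is of the moment at which its call begins. There is no depth.
- order.finish_job(): hands the job in, once; it reports no verdict.
The state is a dict: "t": time; "q": joint angles; "dq": joint speeds; "effort": joint torques, N m; "tool_pos": TCP position; "tool_rot": TCP orientation; "contact_force": force on the tool from outside, world axes, zero at the start; "wrist_torque": the same for the moment, N m; "opening": finger opening in m.
Only numpy, scipy, OpenCV 4.12 (cv2) and the standard library are available. Lean on these libraries where they do the work, as an engineer would, in place of code of your own. Each camera call takes 0.05 s, during which the arm holds its last target.

## Working session

There is one attempt and no reset: what is moved stays moved. The work goes in short steps, Python scripts to look and compute and a tool call to move; the robot and the scene stay as the last step left them, time stands still between calls to the robot, and variables do not carry over. Pictures are saved under pics/ and viewed, and the job is handed in when it is done.

Besides the shell and the picture viewer there is one more tool, called after "Call:" by a JSON object that holds its "op" and its "data". move_arm: Moves the arm, as the interface text tells. Its arguments: {"type":"object","properties":{"increments":{"type":"array"},"newtons":{"type":"number"}},"required":["increments"]}

```bash
mkdir -p pics; ls; python3 - <<'E'
from station import sensors,get_image,order,ctrl
import cv2,pickle
print(sensors.get_obs()); print(ctrl.nose_length)
d={}
for n in("scene","side","wrist"):
    im=get_image(n); d[n]=im; cv2.imwrite(f"pics/{n}0.png",im["image"][:,:,::-1])
pickle.dump(d,open("im0.pkl","wb"))
E
```

```text
pics
{'t': 0.0, 'q': array([-1.19012479e-01,  5.33449792e-02,  1.61431243e+00, -4.44292063e-05,
        1.47599435e+00, -1.19002664e-01]), 'dq': array([-0.00094204, -0.00142921,  0.00018167, -0.00042265, -0.00067943,
        0.00054294]), 'effort': array([ 2.70554956e-04, -3.93670499e+01, -3.70175600e+01, -1.62778279e-04,
        6.93513779e-03, -6.06393527e-06]), 'tool_pos': array([6.24335999e-01, 5.88446867e-05, 2.13859409e-01]), 'tool_rot': array([-2.22032199e+00, -2.22030964e+00,  2.05294742e-03]), 'contact_force': array([-0.26093288, -0.90056616,  0.36055581]), 'wrist_torque': array([ 0.01150482, -0.00658322, -0.00825481]), 'opening': 0.08544397318660069}
0.017
```

View pics/scene0.png

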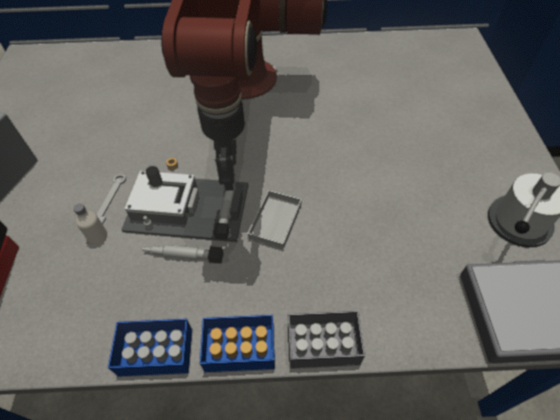

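View pics/side0.png

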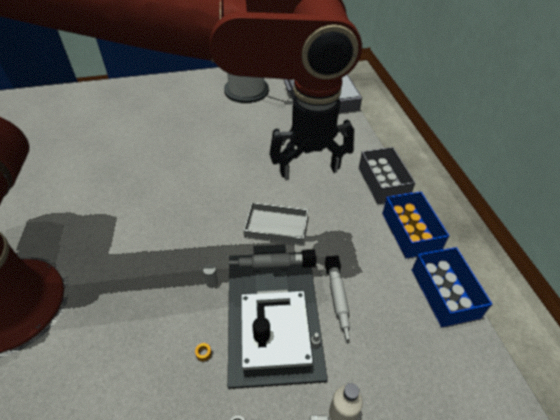

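View pics/wrist0.png

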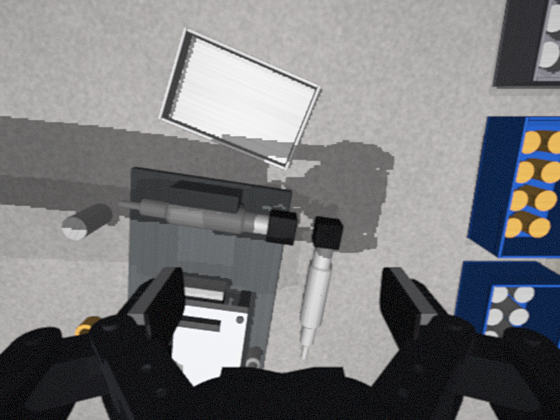

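The scene view shows the fixture at about (185,205), left of the arm, with the bottle at (90,222). In the side view the cover spans about (243..312, 292..372) with the knob at (262,330). The slot runs up to about (262,303), then right to (290,301). I'll enlarge both views to measure.

```bash
python3 - <<'E'
import cv2,pickle
d=pickle.load(open("im0.pkl","rb"))
a=d["side"]["image"][230:420,190:370,::-1]; cv2.imwrite("pics/side0c.png",cv2.resize(a,None,fx=4,fy=3.15*4/3.15 if 0 else 3,interpolation=cv2.INTER_CUBIC))
a=d["scene"]["image"][140:270,60:310,::-1]; cv2.imwrite("pics/scene0c.png",cv2.resize(a,None,fx=3,fy=3,interpolation=cv2.INTER_CUBIC))
for n in d:
    R,t=d[n]["R"],d[n]["t"]; print(n,(-R.T@t).round(3),R[2].round(2))
E
```

```text
scene [1.179 0.084 0.86 ] [-0.59  0.01 -0.8 ]
side [ 0.438 -0.536  0.775] [ 0.16  0.66 -0.74]
wrist [0.624 0.072 0.372] [-0.   -0.28 -0.96]
```

View pics/side0c.png

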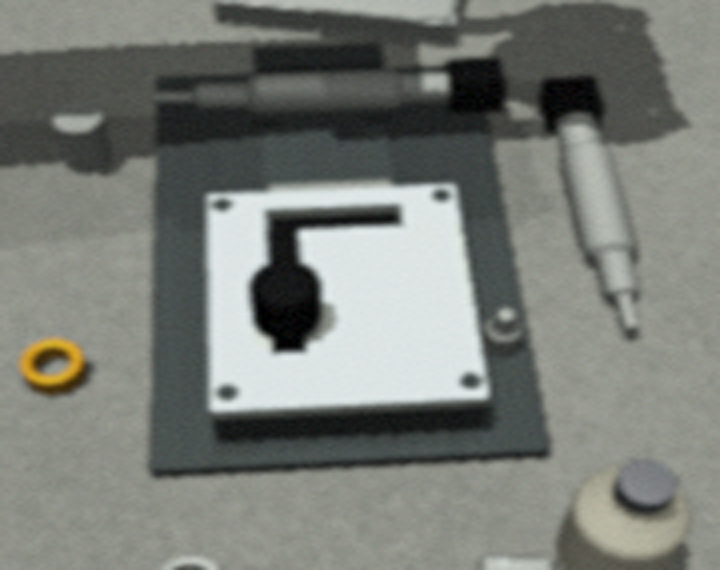

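View pics/scene0c.png

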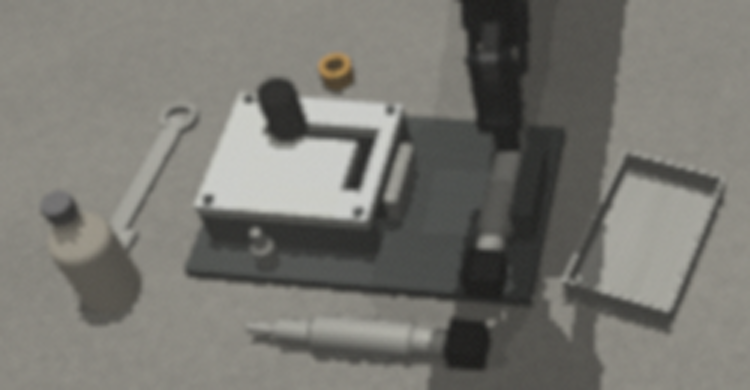

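```bash
cat > fit.py <<'E'
import pickle,numpy as np
from scipy.optimize import least_squares
d=pickle.load(open("im0.pkl","rb"))
def proj(n,X):
    c=d[n]; p=c["K"]@(c["R"]@np.asarray(X).T+c["t"][:,None]); return (p[:2]/p[2]).T
def ray(n,uv,z):
    c=d[n]; v=c["R"].T@np.linalg.inv(c["K"])@np.array([*uv,1]); o=-c["R"].T@c["t"]; return o+v*(z-o[2])/v[2]
S=lambda u,v:(190+u/4,230+v/3)
C=lambda u,v:(60+u/3,140+v/3)
E
python3 - <<'E'
from fit import *
F=np.array([[-60,40],[60,40],[60,-100],[-60,-100],[-33,28],[25+8,28],[33,12]])/1000
P={"side":[S(206,193),S(458,184),S(490,402),S(210,412),S(267,212),S(401,206),S(401,223)],
   "scene":[C(404,103),C(370,222),C(195,207),C(240,92)]}
for s in ("side","scene"):
    for p,f in zip(P[s],F): print(s,f,ray(s,p,.06).round(4))
def W(p,f):
    c,s=np.cos(p[2]),np.sin(p[2]); return np.c_[p[0]+c*f[:,0]-s*f[:,1],p[1]+s*f[:,0]+c*f[:,1],np.full(len(f),.06)]
def r(p,ss): return np.concatenate([(proj(s,W(p,F[:len(P[s])]))-P[s]).ravel() for s in ss])
for ss in (["side"],["scene"],["side","scene"]):
    o=least_squares(r,[.5,-.2,0],args=(ss,)); print(ss,o.x.round(4),np.abs(o.fun).max().round(2))
p=o.x
for nm,f in (("corner",[-.025,.02]),("end",[.025,.02]),("start",[-.025,-.06])): print(nm,W(p,np.array([f])).round(4))
for s,uv in(("side",S(287,283)),("scene",C(277,88))):
    X=ray(s,uv,.108); c,sn=np.cos(p[2]),np.sin(p[2]); dx=X[:2]-p[:2]; print("knob",X.round(4),(c*dx[0]+sn*dx[1]).round(4),(-sn*dx[0]+c*dx[1]).round(4))
for nm,s,uv,z in(("nozzletop","side",S(508,313),.054),("nozzletop","scene",C(257,232),.054),("bottletop","side",S(648,482),.12),("socket top","side",S(78,122),.055),("nut","side",S(53,362),.02),("nut","scene",C(335,66),.02)): print(nm,ray(s,uv,z).round(3))
E
```

```text
side [-0.06  0.04] [ 0.4652 -0.1164  0.06  ]
side [0.06 0.04] [ 0.5862 -0.1361  0.06  ]
side [ 0.06 -0.1 ] [ 0.5628 -0.2765  0.06  ]
side [-0.06 -0.1 ] [ 0.4443 -0.2563  0.06  ]
side [-0.033  0.028] [ 0.4915 -0.1362  0.06  ]
side [0.033 0.028] [ 0.5553 -0.1457  0.06  ]
side [0.033 0.012] [ 0.5524 -0.1575  0.06  ]
scene [-0.06  0.04] [ 0.4662 -0.1141  0.06  ]
scene [0.06 0.04] [ 0.5885 -0.1311  0.06  ]
scene [ 0.06 -0.1 ] [ 0.5664 -0.271   0.06  ]
scene [-0.06 -0.1 ] [ 0.4461 -0.2542  0.06  ]
['side'] [ 0.519  -0.167  -0.1566] 1.18
['scene'] [ 0.5214 -0.1629 -0.1446] 0.68
['side', 'scene'] [ 0.5193 -0.1659 -0.1533] 1.77
corner [[ 0.4977 -0.1424  0.06  ]]
end [[ 0.5471 -0.15    0.06  ]]
start [[ 0.4855 -0.2214  0.06  ]]
knob [ 0.488  -0.2095  0.108 ] -0.0243 -0.0478
knob [ 0.4874 -0.2049  0.108 ] -0.0256 -0.0434
nozzletop [ 0.587 -0.224  0.054]
nozzletop [ 0.589 -0.221  0.054]
bottletop [ 0.6  -0.35  0.12]
socket top [ 0.41  -0.046  0.055]
nut [ 0.379 -0.194  0.02 ]
nut [ 0.383 -0.19   0.02 ]
```

The fixture fits at (0.519, -0.166) with yaw about -8.8°. The two views place the knob at fixture (-25, -45) mm, so jaw is about 0.014, which fits the stated start range. I'll go above the -y side of the knob with shut fingers, staying high.

Call:
{"op": "move_arm", "data": {"increments": [[-3,-1.7,0,2,0],[-7,-4,0,4,0],[-12,-7,0,6,0],[-17,-10,0,8,0],[-21,-12,0,8.8,0]], "newtons": 30}}

```text
t: 0.78
tool_pos: [0.5035, -0.2115, 0.2148]
tool_rot: [-2.387, -2.043, 0.0]
contact_force: [1.3, -0.1, -0.3]
opening: 0.0
```

```bash
cat > loc.py <<'E'
import numpy as np
from station import sensors
from scipy.spatial.transform import Rotation as Ro
o=sensors.get_obs(); X=o["tool_pos"]; R=Ro.from_rotvec(o["tool_rot"]).as_matrix()
p=np.array([.5193,-.1659]);a=-.1533;M=np.array([[np.cos(a),np.sin(a)],[-np.sin(a),np.cos(a)]])
print("t",o["t"],"pos",X.round(4),"fix mm",(M@(X[:2]-p)*1e3).round(1),"tool x in fix",(M@R[:2,0]).round(3),"tool z",R[:,2].round(3),"F",(M@o["contact_force"][:2]).round(1),o["contact_force"][2].round(1),o["opening"].round(4))
E
python3 loc.py
```

```text
Traceback (most recent call last):
  File "loc.py", line 6, in <module>
    print("t",o["t"],"pos",X.round(4),"fix mm",(M@(X[:2]-p)*1e3).round(1),"tool x in fix",(M@R[:2,0]).round(3),"tool z",R[:,2].round(3),"F",(M@o["contact_force"][:2]).round(1),o["contact_force"][2].round(1),o["opening"].round(4))
                                                                                                                                                                                                               ^^^^^^^^^^^^^^^^^^
AttributeError: 'float' object has no attribute 'round'
```

Call:
{"op": "move_arm", "data": {"increments": [[-2.2,-1,0,0,0],[-4.2,-1.8,0,0,0],[-4.2,-1.8,-0.0,0,0],[-4.2,-1.8,2,0,0],[-4.2,-1.8,4,0,0]]}}

```text
t: 1.4
tool_pos: [0.4807, -0.2478, 0.1731]
tool_rot: [-2.383, -2.045, 0.0]
contact_force: [0.0, 0.1, 0.1]
opening: 0.0
```

```bash
sed -i 's/o\["opening"\].round(4)/round(o["opening"],4)/;s/o\["contact_force"\]\[2\].round(1)/round(float(o["contact_force"][2]),1)/' loc.py; python3 loc.py; python3 - <<'E'
from station import get_image
import cv2
for n,(a,b,c,d) in(("side",(200,420,170,400)),("scene",(100,270,60,310))):
    im=get_image(n)["image"][a:b,c:d,::-1]; cv2.imwrite(f"pics/{n}1.png",cv2.resize(im,None,fx=2.7,fy=2.7,interpolation=cv2.INTER_CUBIC))
E
```

```text
t 1.4 pos [ 0.4807 -0.2478  0.1731] fix mm [-25.6 -86.8] tool x in fix [-0.001  1.   ] tool z [-0.001  0.001 -1.   ] F [0.  0.1] 0.1 0.0
```

View pics/side1.png

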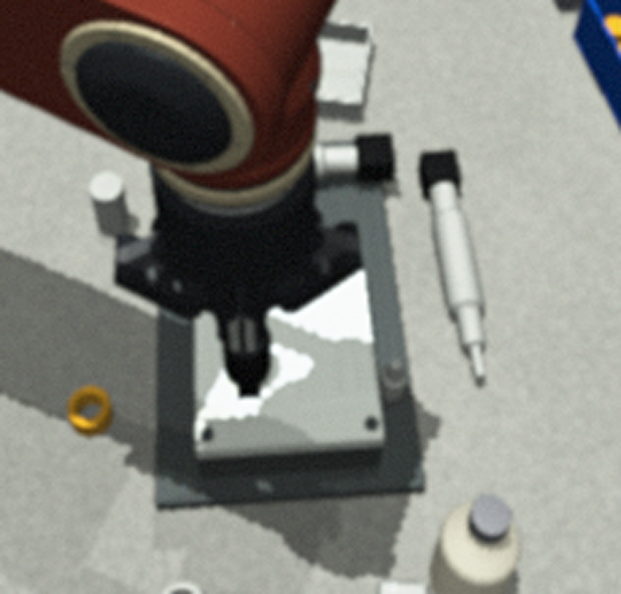

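View pics/scene1.png

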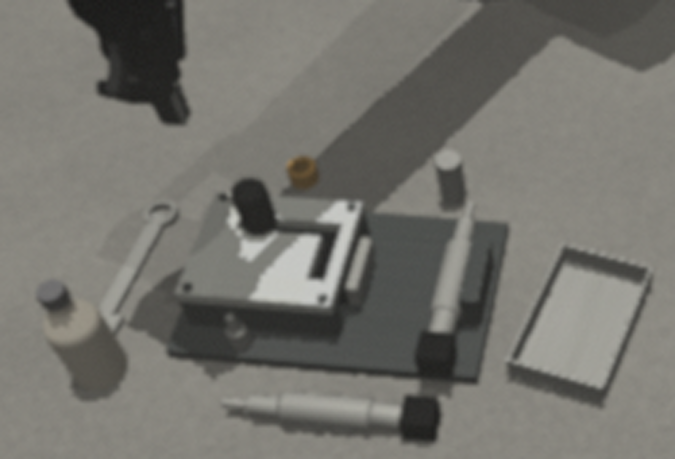

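```bash
python3 - <<'E'
from fit import *
for s in("side","scene"): print(s,proj(s,[[.4807,-.2478,.156]]), S(0,0), proj(s,[[.488,-.207,.108]]))
E
```

```text
side [[261.24635448 333.43271279]] (190.0, 230.0) [[261.48855562 323.02385817]]
scene [[128.7019577  153.96380058]] (190.0, 230.0) [[151.42869625 169.54830213]]
```

```bash
python3 loc.py; python3 - <<'E'
from fit import *
import cv2
from station import get_image
x={n:get_image(n) for n in("side","scene")}
for n in x: print(n, np.abs(x[n]["R"]-d[n]["R"]).max(), np.abs(x[n]["t"]-d[n]["t"]).max()); 
uv={"side":(262,345),"scene":(127.5,145)}
r=least_squares(lambda X:np.concatenate([proj(n,[X])[0]-uv[n] for n in uv]),[.48,-.25,.15]);print(r.x,r.fun)
for n,(a,b,c,e) in(("side",(290,370,210,310)),("scene",(95,195,90,190))):
    im=x[n]["image"].copy()
    im=cv2.convertScaleAbs(im[a:b,c:e,::-1],alpha=2,beta=30); im=cv2.resize(im,None,fx=5,fy=5,interpolation=cv2.INTER_CUBIC)
    q=proj(n,[[.4807,-.2478,.156]])[0]; cv2.circle(im,(int((q[0]-c)*5),int((q[1]-a)*5)),4,(0,0,255),-1)
    cv2.imwrite(f"pics/{n}2.png",im)
E
```

```text
t 1.5 pos [ 0.4789 -0.2466  0.1703] fix mm [-27.6 -85.9] tool x in fix [-0.001  1.   ] tool z [-0.006  0.005 -1.   ] F [ 0.  -0.3] 0.0 0.0001
side 0.0 0.0
scene 0.0 0.0
[ 0.47305598 -0.26242998  0.16073102] [-3.89886556 -3.08786439 -5.21868238  5.3872525 ]
```

View pics/side2.png

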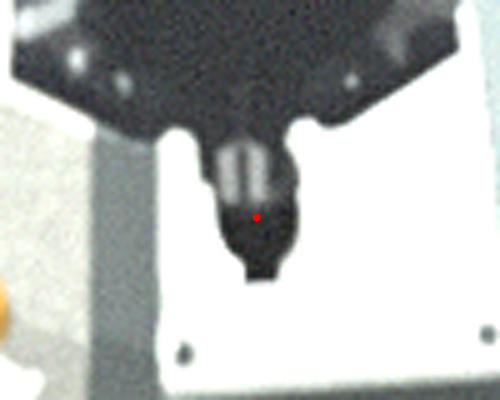

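View pics/scene2.png

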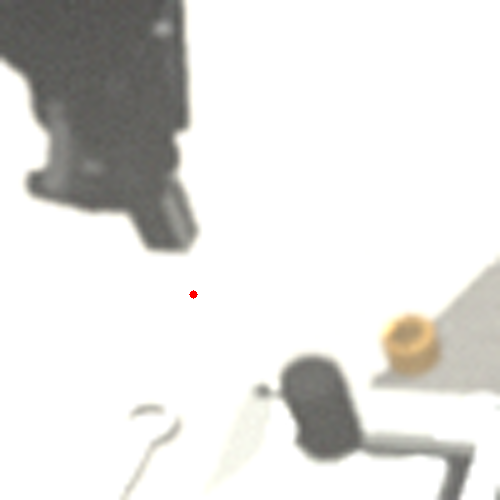

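```bash
python3 - <<'E'
from fit import *
for uv in ({"side":(260.5,331),"scene":(126,145)},{"side":(260.5,328),"scene":(126,145)},{"side":(260.5,325),"scene":(126,145)}):
  r=least_squares(lambda X:np.concatenate([proj(n,[X])[0]-uv[n] for n in uv]),[.48,-.25,.15]);print(r.x,r.fun)
for z in(.155,.165,.175): print(z,proj("side",[[.479,-.247,z]]),proj("scene",[[.479,-.247,z]]))
E
```

```text
[ 0.47748804 -0.25158962  0.17681785] [-1.14605279 -0.92116744 -1.51567494  1.5893361 ]
[ 0.4787569  -0.24903808  0.17993608] [-0.69228335 -0.55811943 -0.91263165  0.96005794]
[ 0.48002605 -0.24649819  0.18305196] [-0.23621108 -0.19100932 -0.3103995   0.32758061]
0.155 [[260.09800562 333.46474582]] [[129.30659924 153.71934623]]
0.165 [[259.94594315 330.595182  ]] [[127.98608696 150.6620473 ]]
0.175 [[259.79036474 327.6592691 ]] [[126.64348797 147.55361237]]
```

The side view hides the tip against the black knob. In the scene view the tip looks about 10 mm higher than expected, and x and y agree. I'll descend and look again.

Call:
{"op": "move_arm", "data": {"increments": [[0,0,2,0,0],[0,0,4,0,0],[0,0,6,0,0],[0,0,7,0,0],[0,0,7,0,0]]}}

```text
t: 2.22
tool_pos: [0.4801, -0.2483, 0.1037]
tool_rot: [-2.384, -2.043, 0.001]
contact_force: [0.2, 0.4, 0.3]
opening: -0.0001
```

```bash
python3 loc.py; python3 - <<'E'
from fit import *
import cv2
from station import get_image,sensors
for n,(a,b,c,e) in(("side",(280,400,210,330)),("scene",(110,220,80,220))):
    im=get_image(n)["image"].copy()
    im=cv2.convertScaleAbs(im[a:b,c:e,::-1],alpha=1.6,beta=20); im=cv2.resize(im,None,fx=5,fy=5,interpolation=cv2.INTER_CUBIC)
    X=sensors.get_obs()["tool_pos"]-[0,0,.017]
    q=proj(n,[X])[0]; cv2.circle(im,(int((q[0]-c)*5),int((q[1]-a)*5)),4,(0,0,255),-1)
    cv2.imwrite(f"pics/{n}3.png",im)
E
```

```text
t 2.225 pos [ 0.4801 -0.2483  0.1037] fix mm [-26.2 -87.4] tool x in fix [0. 1.] tool z [-0.002  0.001 -1.   ] F [0.1 0.4] 0.3 -0.0001
```

View pics/side3.png

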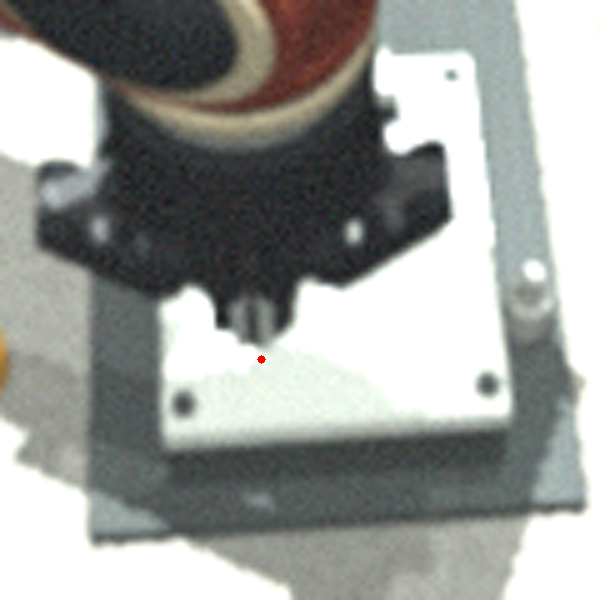

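View pics/scene3.png

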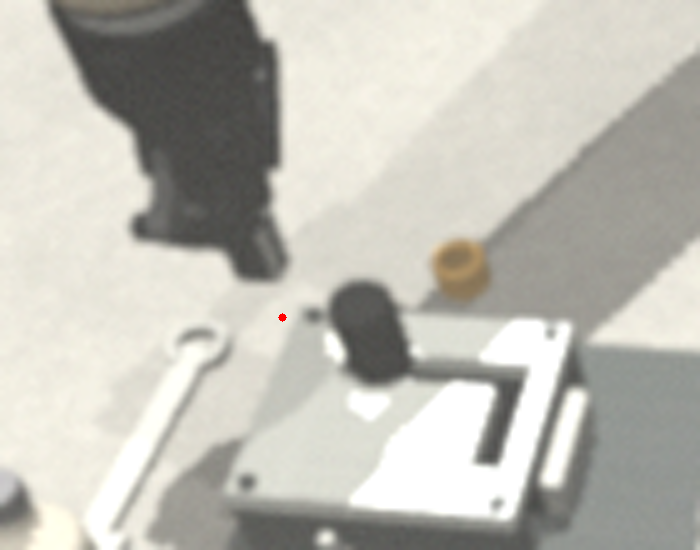

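Call:
{"op": "move_arm", "data": {"increments": [[0,0.1,0.6,0,0],[0,0.1,1.2,0,0],[0,0.1,1.6,0,0],[0,0.1,1.6,0,0]]}}

```text
t: 2.82
tool_pos: [0.4814, -0.2487, 0.0885]
tool_rot: [-2.385, -2.044, 0.0]
contact_force: [-0.3, 1.5, -0.1]
opening: -0.0001
```

```bash
python3 loc.py
```

```text
t 2.825 pos [ 0.4814 -0.2487  0.0885] fix mm [-24.8 -87.6] tool x in fix [0. 1.] tool z [-0.001  0.001 -1.   ] F [-0.5  1.4] -0.1 -0.0001
```

Call:
{"op": "move_arm", "data": {"increments": [[0.6,0,0,0,0],[1.2,0,0,0,0],[1.8,0,0,0,0],[2.4,0,0,0,0],[3.0,0,0,0,0]]}}

```text
t: 3.45
tool_pos: [0.4865, -0.2195, 0.0895]
tool_rot: [2.384, 2.044, -0.001]
contact_force: [-0.9, -3.6, 1.6]
opening: -0.0005
```

```bash
python3 loc.py
```

```text
t 3.45 pos [ 0.4865 -0.2195  0.0895] fix mm [-24.2 -58. ] tool x in fix [0. 1.] tool z [ 0.    -0.002 -1.   ] F [-0.4 -3.7] 1.6 -0.0005
```

Contact is made, with a force of -3.7 N along the slot, within the stated 3–6 N. I'll carry on to the corner.

Call:
{"op": "move_arm", "data": {"increments": [[0.8,0,0,0,0],[1.6,0,0,0,0],[2.4,0,0,0,0],[3.2,0,0,0,0],[4.0,0,0,0,0]]}}

```text
t: 4.08
tool_pos: [0.4927, -0.1793, 0.0894]
tool_rot: [2.385, 2.044, 0.0]
contact_force: [-0.8, -3.5, 4.6]
opening: -0.0001
```

```bash
python3 loc.py
```

```text
t 4.075 pos [ 0.4927 -0.1793  0.0894] fix mm [-24.3 -17.3] tool x in fix [0. 1.] tool z [ 0. -0. -1.] F [-0.3 -3.5] 4.6 -0.0001
```

Call:
{"op": "move_arm", "data": {"increments": [[0.3,0,0,0,0],[0.6,0,0,0,0],[0.8,0,0,0,0]]}}

```text
t: 4.45
tool_pos: [0.4938, -0.1717, 0.0893]
tool_rot: [2.385, 2.044, 0.0]
contact_force: [-1.0, -3.0, 3.4]
opening: -0.0001
```

```bash
python3 loc.py
```

```text
t 4.45 pos [ 0.4938 -0.1717  0.0893] fix mm [-24.3  -9.6] tool x in fix [0. 1.] tool z [ 0. -0. -1.] F [-0.5 -3.1] 3.4 -0.0001
```

Call:
{"op": "move_arm", "data": {"increments": [[0.2,0,0,0,0],[0.4,0,0,0,0]]}}

```text
t: 4.7
tool_pos: [0.4944, -0.1679, 0.0893]
tool_rot: [2.385, 2.044, 0.0]
contact_force: [-1.3, -2.4, 4.3]
opening: 0.0001
```

```bash
python3 loc.py
```

```text
t 4.7 pos [ 0.4944 -0.1679  0.0893] fix mm [-24.3  -5.8] tool x in fix [0. 1.] tool z [ 0. -0. -1.] F [-0.9 -2.6] 4.3 0.0001
```

Call:
{"op": "move_arm", "data": {"increments": [[0.2,0,0,0,0],[0.4,0,0,0,0]]}}

```text
t: 4.95
tool_pos: [0.4949, -0.1647, 0.0894]
tool_rot: [2.384, 2.044, -0.002]
contact_force: [-2.7, -9.0, 4.9]
opening: 0.0001
```

```bash
python3 loc.py
```

```text
t 4.95 pos [ 0.4949 -0.1647  0.0894] fix mm [-24.3  -2.5] tool x in fix [-0.  1.] tool z [-0.    -0.002 -1.   ] F [-1.3 -9.3] 4.9 0.0001
```

Call:
{"op": "move_arm", "data": {"increments": [[0.1,0,0,0,0],[0.15,0,0,0,0]]}}

```text
t: 5.2
tool_pos: [0.495, -0.1646, 0.0895]
tool_rot: [2.382, 2.042, -0.006]
contact_force: [-2.9, -11.1, 5.0]
opening: 0.0002
```

```bash
python3 loc.py; python3 - <<'E'
import cv2
from station import get_image
for n,(a,b,c,e) in(("scene",(110,260,80,280)),):
    im=get_image(n)["image"]
    im=cv2.convertScaleAbs(im[a:b,c:e,::-1],alpha=1.6,beta=20); cv2.imwrite(f"pics/{n}4.png",cv2.resize(im,None,fx=4,fy=4,interpolation=cv2.INTER_CUBIC))
E
```

```text
t 5.2 pos [ 0.495  -0.1646  0.0895] fix mm [-24.3  -2.4] tool x in fix [0. 1.] tool z [-0.    -0.005 -1.   ] F [ -1.2 -11.4] 5.0 0.0002
```

View pics/scene4.png

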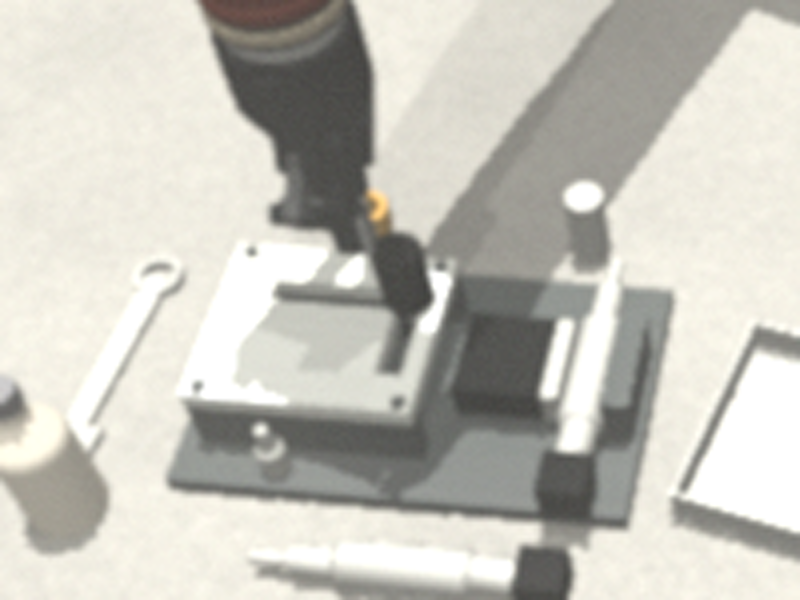

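The knob is at the corner of the slot and the jaw is closed on the injector: force rose to 11 N with no further motion. Next I back off and go round to the -x side.

Call:
{"op": "move_arm", "data": {"increments": [[-1.2,0,0,0,0],[-2.4,0,0,0,0],[-2.4,-1.6,0,0,0],[-2.4,-3.2,0,0,0],[-2.4,-4.6,0,0,0]]}}

```text
t: 5.88
tool_pos: [0.4449, -0.1788, 0.0883]
tool_rot: [-2.384, -2.043, -0.0]
contact_force: [0.1, -0.6, -0.1]
opening: -0.0005
```

```bash
python3 loc.py
```

```text
t 5.875 pos [ 0.4449 -0.1788  0.0883] fix mm [-71.5 -24.1] tool x in fix [0.001 1.   ] tool z [-0.001  0.002 -1.   ] F [ 0.2 -0.6] -0.1 -0.0005
```

Call:
{"op": "move_arm", "data": {"increments": [[1.6,0,0,0,0],[3.2,0,0,0,0],[4.8,0,0,0,0],[4.8,0.5,0,0,0],[4.8,1.0,0,0,0]]}}

```text
t: 6.5
tool_pos: [0.4639, -0.1331, 0.0892]
tool_rot: [2.384, 2.045, -0.0]
contact_force: [0.4, -0.2, 0.1]
opening: -0.0001
```

```bash
python3 loc.py; python3 - <<'E'
import cv2
from station import get_image
im=get_image("scene")["image"][110:260,80:280,::-1]
cv2.imwrite("pics/scene5.png",cv2.resize(cv2.convertScaleAbs(im,alpha=1.6,beta=20),None,fx=4,fy=4,interpolation=cv2.INTER_CUBIC))
E
```

```text
t 6.5 pos [ 0.4639 -0.1331  0.0892] fix mm [-59.7  23.9] tool x in fix [-0.001  1.   ] tool z [ 0. -0. -1.] F [ 0.4 -0.1] 0.1 -0.0001
```

View pics/scene5.png

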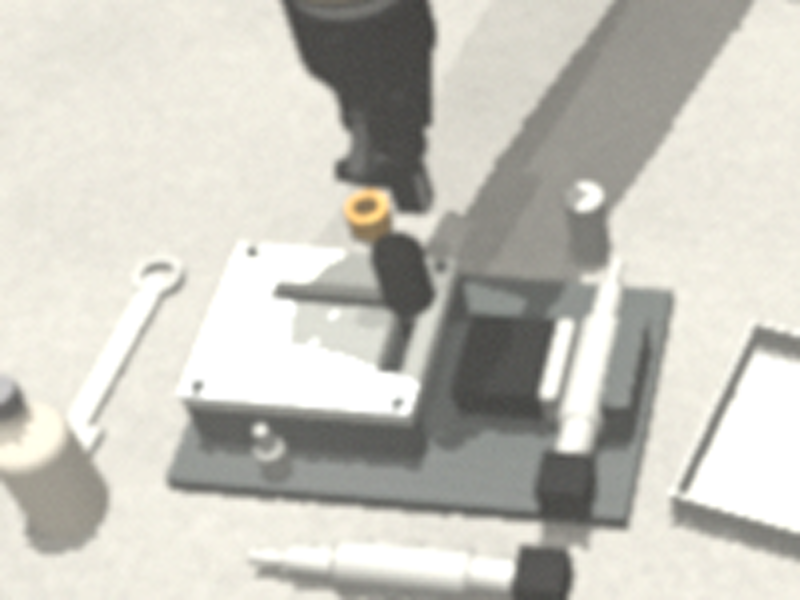

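The finger stands behind the knob on its -x side and the knob has stayed at the corner. I'll lower slightly for overlap and push +x.

Call:
{"op": "move_arm", "data": {"increments": [[0,0,0.4,0,0],[0,0.5,0.4,0,0],[0,1.0,0.4,0,0],[0,1.5,0.4,0,0]]}}

```text
t: 7.05
tool_pos: [0.4781, -0.1357, 0.0852]
tool_rot: [-2.385, -2.044, 0.001]
contact_force: [-3.2, 1.3, 2.0]
opening: 0.0002
```

```bash
python3 loc.py
```

```text
t 7.05 pos [ 0.4781 -0.1357  0.0852] fix mm [-45.3  23.6] tool x in fix [0. 1.] tool z [-0.001  0.    -1.   ] F [-3.4  0.7] 2.0 0.0002
```

Contact at -3.4 N along x. Continuing.

Call:
{"op": "move_arm", "data": {"increments": [[0,0.6,0,0,0],[0,1.2,0,0,0],[0,1.8,0,0,0],[0,2.4,0,0,0]]}}

```text
t: 7.55
tool_pos: [0.5021, -0.1393, 0.0852]
tool_rot: [2.385, 2.044, -0.0]
contact_force: [-4.7, -1.5, 3.1]
opening: -0.0002
```

```bash
python3 loc.py
```

```text
t 7.55 pos [ 0.5021 -0.1393  0.0852] fix mm [-21.   23.6] tool x in fix [0. 1.] tool z [-0. -0. -1.] F [-4.4 -2.2] 3.1 -0.0002
```

Call:
{"op": "move_arm", "data": {"increments": [[0,0.6,0,0,0],[0,1.0,0,0,0],[0,1.4,0,0,0],[0,1.7,0,0,0]]}}

```text
t: 8.05
tool_pos: [0.5189, -0.1419, 0.0852]
tool_rot: [2.385, 2.044, 0.0]
contact_force: [-4.0, -0.9, 1.4]
opening: 0.0003
```

```bash
python3 loc.py; python3 - <<'E'
import cv2
from station import get_image
im=get_image("scene")["image"][110:260,80:280,::-1]
cv2.imwrite("pics/scene6.png",cv2.resize(cv2.convertScaleAbs(im,alpha=1.6,beta=20),None,fx=4,fy=4,interpolation=cv2.INTER_CUBIC))
E
```

```text
t 8.05 pos [ 0.5189 -0.1419  0.0852] fix mm [-4.1 23.7] tool x in fix [0. 1.] tool z [ 0. -0. -1.] F [-3.8 -1.5] 1.4 0.0003
```

View pics/scene6.png

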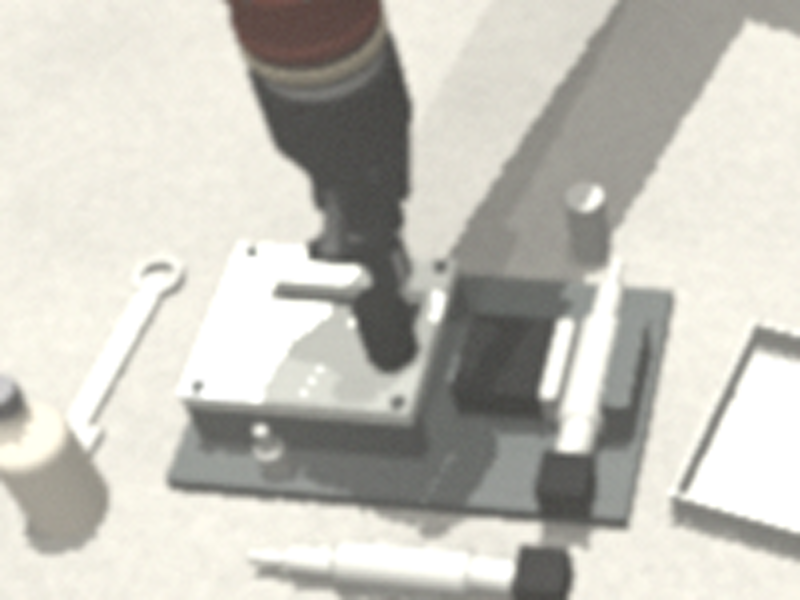

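The knob is well along the short leg, with its base at about (390,365), and the force is still only sliding friction. I'll push on to the stop.

Call:
{"op": "move_arm", "data": {"increments": [[0,0.2,0,0,0],[0,0.4,0,0,0],[0,0.6,0,0,0]]}}

```text
t: 8.48
tool_pos: [0.5246, -0.1428, 0.0852]
tool_rot: [2.385, 2.044, -0.0]
contact_force: [-3.1, -0.3, 4.3]
opening: 0.0
```

```bash
python3 loc.py
```

```text
t 8.475 pos [ 0.5246 -0.1428  0.0852] fix mm [ 1.7 23.7] tool x in fix [0. 1.] tool z [ 0. -0. -1.] F [-3.1 -0.8] 4.3 0.0
```

Call:
{"op": "move_arm", "data": {"increments": [[0,0.2,0,0,0],[0,0.3,0,0,0],[0,0.4,0,0,0]]}}

```text
t: 8.85
tool_pos: [0.5275, -0.1432, 0.0851]
tool_rot: [-2.383, -2.043, 0.003]
contact_force: [-8.5, -0.1, 6.5]
opening: 0.0002
```

```bash
python3 loc.py
```

```text
t 8.85 pos [ 0.5275 -0.1432  0.0851] fix mm [ 4.6 23.6] tool x in fix [0. 1.] tool z [-0.003  0.    -1.   ] F [-8.4 -1.4] 6.5 0.0002
```

Force is rising, so it may be the stop. A little more to confirm.

Call:
{"op": "move_arm", "data": {"increments": [[0,0.1,0,0,0],[0,0.2,0,0,0],[0,0.2,0,0,0]]}}

```text
t: 9.22
tool_pos: [0.5277, -0.1433, 0.085]
tool_rot: [-2.381, -2.041, 0.008]
contact_force: [-14.2, -0.3, 10.0]
opening: -0.0001
```

```bash
python3 loc.py
```

```text
t 9.225 pos [ 0.5277 -0.1433  0.085 ] fix mm [ 4.9 23.6] tool x in fix [0. 1.] tool z [-0.008  0.001 -1.   ] F [-14.   -2.5] 10.0 -0.0001
```

This is the hard stop: 14 N with no motion, and about 50 mm of travel since contact. I'll back off sideways first, then go up.

Call:
{"op": "move_arm", "data": {"increments": [[0,-1,0,0,0],[0,-2.5,0,0,0],[0,-4,0,0,0],[0,-4,-3,0,0],[0,-4,-6,0,0]]}}

```text
t: 9.85
tool_pos: [0.4897, -0.137, 0.1451]
tool_rot: [-2.385, -2.044, 0.0]
contact_force: [-0.0, -0.2, -0.1]
opening: 0.0006
```

Call:
{"op": "move_arm", "data": {"increments": [[0,-2,-4,0,0],[0,-5,-7,0,0],[0,-8,-8,0,0],[0,-8,-8,0,0],[0,-8,-8,0,0]]}}

```text
t: 10.48
tool_pos: [0.4117, -0.1251, 0.2245]
tool_rot: [2.385, 2.044, 0.001]
contact_force: [-0.0, 0.0, 0.6]
opening: -0.0002
```

```bash
python3 loc.py; python3 - <<'E'
import cv2
from station import get_image
for n,(a,b,c,e) in(("scene",(110,260,80,280)),("side",(220,400,170,370))):
    im=get_image(n)["image"][a:b,c:e,::-1]
    cv2.imwrite(f"pics/{n}7.png",cv2.resize(cv2.convertScaleAbs(im,alpha=1.3,beta=20),None,fx=3,fy=3,interpolation=cv2.INTER_CUBIC))
E
```

```text
t 10.475 pos [ 0.4117 -0.1251  0.2245] fix mm [-112.6   23.9] tool x in fix [0. 1.] tool z [ 0.  0. -1.] F [-0.  0.] 0.6 -0.0002
```

View pics/scene7.png

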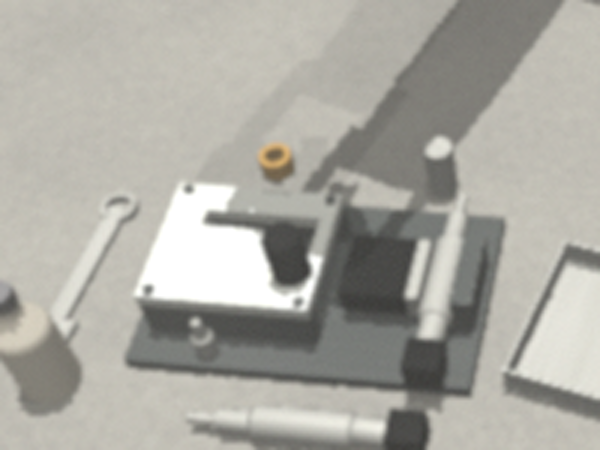

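View pics/side7.png

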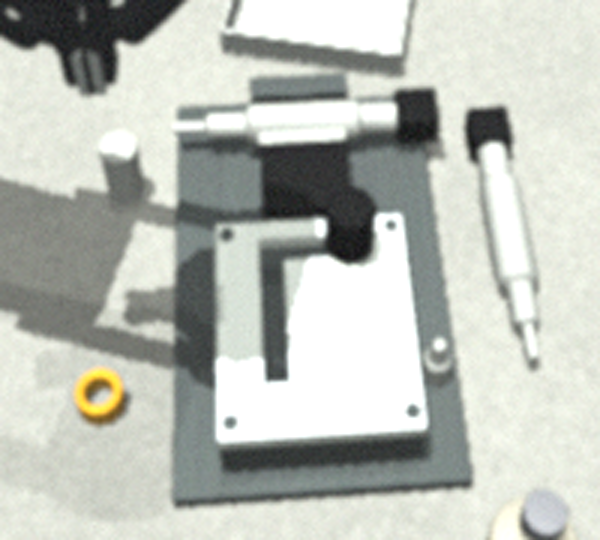

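The knob sits at the end of the short leg (side crop about (351,212), scene crop about (288,235)). The jaw is shut on the injector and the loose things look unmoved. One numeric check before I hand in.

```bash
python3 - <<'E'
from fit import *
from station import order
p=np.array([.5193,-.1659]);a=-.1533;M=np.array([[np.cos(a),np.sin(a)],[-np.sin(a),np.cos(a)]])
for s,uv in(("side",(170+351/3,220+208/3)),("scene",(80+286/3,110+232/3))): print(s,(M@(ray(s,uv,.108)[:2]-p)*1e3).round(1))
order.finish_job()
E
python3 loc.py
```

```text
side [24.4 17.8]
scene [23.5 25.9]
the job is handed in; nothing more can be done
the job is handed in; nothing more can be done
```

I pushed the knob along the long leg to the corner stop, then round the corner and along the short leg to its end stop. I used shut fingers and sideways pushes only. Then I backed the arm off, went up, and handed the job in. It reports no verdict.

**Stops:** the force rose with no further motion at both: about 11 N at the corner and 14 N at the end. Sliding took about 3–4 N. The short-leg push covered about 50 mm, its full length.

**Final position:** the knob measures at fixture (24.4, 17.8) mm from the side view and (23.5, 25.9) mm from the scene view, against a target of (25, 20). The two views agree in x but differ by about 8 mm in y. They already differed by about 4 mm in y when I located the fixture, so I put this down to calibration and pixel picking. I relied on the corner stop for the jaw.

**Other checks:**
- **Jaw and loose things:** the last pictures show the jaw shut on the injector and no loose thing visibly moved.
- **Robot contact:** contact force was near zero, with the arm well clear.
- **Knob lift:** I did not measure this separately. The tool only ever pushed sideways, and any vertical force was pressing the knob down.
- **Fingertip height:** in the pictures the fingertips looked roughly 5–10 mm higher than the stated geometry gives. I allowed for that in the push height and did not resolve it.

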